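# Hang the propeller on the balancer and open the lacquer

## Task

Get ready to balance the white propeller: lift it on its arbor out of the wooden rack and lay the arbor across the rollers of the prop balancer, the propeller midway between the two uprights, and let go. Then open the lacquer bottle: press its push-and-turn safety cap down, twist it counter-clockwise while it is down until it is free, and lift it straight up until the brush is out of the neck. Finish holding the cap, upright and still, with its brush clear above the bottle; do not put it down, and leave the other things on the bench alone.

Things in the scene. Friction and masses are not known exactly. Their poses are not given: they have to be found in the camera images.
- prop: White two-blade propeller, 178 mm across, fixed midway on a steel arbor (rod 6 mm thick, 160 mm long, both ends alike); one rigid piece, 60 to 110 g. Origin: on the arbor's axis, mid propeller; x axis along the arbor, blades along +y and -y. Blades stay within 5 mm of the origin along x. At the start it lies level in the rack, blades about horizontal, and lifts straight out.
- prop_grip (a point): The place to grip, across the arbor: on the arbor's axis, 26 mm from the propeller's origin along its +x, in the middle of a round aluminium clamping nut 14 mm in diameter that reaches from 6 to 44 mm from the origin. An equal nut is on the -x side (grip at -26 mm). The hub between them is 20 mm in diameter and 12 mm long.
- rack: Fixed wooden rack, base board 136 x 80 x 10 mm. Origin: centre of its underside, on the bench. Two cheeks, 10 mm thick and 50 mm wide, at x = +60 and -60 mm carry the arbor in V notches; the arbor's axis lies along the rack's x axis, 48 mm above the bench. The cheeks' horns end about 56 mm above the bench.
- balancer_seat (a point): Where the middle of the propeller belongs on the balancer: midway between the two uprights, 118 mm above the bench, the height of the arbor's axis when it lies on the rollers. x axis: along the resting arbor; z up. At x = +65 and -65 mm each upright has two overlapping free-running steel rollers, 28 mm in diameter, side by side along y; the arbor rests in the dip between them.
- balancer: Cast aluminium prop balancer, fixed; bed 190 x 86 mm. Origin: centre of its underside, on the bench, below the seat; axes as the seat's. No part is higher than the resting arbor's axis; between the uprights (about 114 mm apart) all is open down to 40 mm above the bench. A small hand crank at the +x end of the bed reaches x = 146 mm, y = 42 mm, under 45 mm high.
- bottle: Amber lacquer bottle, 64 mm in diameter, upright, its foot held fast in a wooden block 92 x 92 x 30 mm screwed to the bench: it cannot move or turn. Origin: centre of the block's underside, on the bench. The shoulder begins 56 mm above the bench; the neck is 30 mm in diameter.
- bottle_mouth (a point): Centre of the bottle's mouth (rim of the neck), 107 mm above the bench; z up.
- cap: Round black push-and-turn cap, 47 mm in diameter, 31 mm high, a brush below it; 30 g. Origin: centre of the skirt's lower rim; z up. A spring in the mouth holds it up against its lugs: 6 N, and 1.2 N more per mm. Press it down 6 mm (over 5; hard stop at 7) and, while down, turn it counter-clockwise from above by 60 deg (50 to 72); then it lifts off. Unpressed it turns only a few degrees.
- cap_top (a point): Centre of the cap's flat top, 31 mm above the cap's origin, 117 mm above the bench when locked.
- brush_tip (a point): Lower end of the brush under the cap, on the cap's axis, 55 mm below the top. With the cap locked it is 45 mm below the bottle's mouth.
- lens_cap: Smoky grey camera lens cap, 54 mm in diameter, 9 mm high, lying on the bench. To be left alone. Origin: centre of its underside.
- bracket: Yellow U-shaped gimbal bracket, 50 x 30 x 39 mm, standing on the bench. To be left alone. Origin: centre of its underside.
- magnet: Steel ring magnet, 34 mm in diameter, 9 mm high, lying on the bench. To be left alone. Origin: centre of its underside.
Mind the look-alikes: they are no part of the job. What is shaped like the bottle but blue is not meant.

How it is judged:
By the outcome, as a careful person would: the job done as asked, in the order asked, and still so for the second after the job is handed in, while the arm keeps its last pose, push and grip.
It also fails if it takes over 69 s, if anything falls off the work surface, if the arm or the gripper's body presses on something with over 40 N, if the wrist force passes 120 N, or if a joint passes its speed limit or range.

## Robot

A 6-joint arm with a two-finger parallel gripper is mounted at the origin on the work surface. World frame = base frame: x ahead of the robot, y to its left, z up, the work surface at z = 0. Lengths are in mm, angles in rad, forces in N, time in s.
With the tool pointing down it reaches from about 325 to 875 mm from the base axis. Payload 4.4 kg.
Tool frame: the origin (TCP) lies on the centre line of the jaws, within the pads' length; the fingertips stand ahead of it and the grasp point (between the pads) lies 6 mm ahead of it (ctrl.tcp_to_tips is the z of the fingertips in the tool frame, in mm); z points along the fingers, y is the direction in which the jaws open and shut (so a half turn about z gives the same grasp; the last joint's range is limited). The gripper opens to 85 mm and grips with 20 to 120 N. Pads are 22 mm wide; open, the fingers measure 114 mm over their backs; the gripper's body (76 mm by 85 mm) begins 54 mm behind the grasp point. The pads swing forward as they close: fully open they stand 13 mm farther back than shut.
Start: joints at [-1.47, 0.207, 1.542, -0, 1.393, -0.15], TCP at [142.69, -557.016, 256.282] pointing down, gripper open.
Joint ranges: [-2.73, 2.73], [-0.86, 2.22], [0.23, 2.46], [-1.11, 4.25], [0.08, 2.63], [-2.82, 2.82]. Speed limits (rad/s): [2.79, 2.79, 3.14, 3.14, 3.14, 3.14].

## Interface

Orientations are given as a 3x3 rotation matrix whose columns are the frame's x, y, z axes.
In Python, from plant import ctrl, sensors, optics gives the robot as it stands. Calls block until the motion is done:
- ctrl.move_ptp(position, orientation): joint-space move of the TCP to a pose.
- ctrl.move_l(position, rot=None, vel=150, threshold=None): straight line of the TCP; rot=None keeps the orientation; vel is the mean speed in mm/s. With threshold (N) it stops when the force on the tool has changed by that much, and returns True; else False.
- ctrl.set_joints(angles): joint-space move.
- ctrl.gripper_to(opening, force=None): finger opening in mm; force is the grip in N (None keeps the last); returns when the fingers have stopped.
- ctrl.hold(seconds).
- ctrl.solve_ik(position, orientation): joint angles nearest the present ones, or None.
- sensors.read_state(): the state.
- optics.grab_frame(name): name is "scene" or "top" or "wrist"; returns (picture, depth): 400x640x3 uint8, red, green, blue; 400x640 float32, mm along the optical axis (not along the pixel's ray), 0 where there is no reading.
- optics.camera_params(name): a dict with "mtx" (3x3 intrinsics, pixels), "k1" (the pictures are not rectified: a ray, as slopes to the right and down, at radius r is drawn at 1 + k1 r^2 times it, then the intrinsics apply), "R" (3x3) and "t" (3): a world point X has camera coordinates R X + t; the wrist camera has in their place "T_tool_cam" (4x4, takes a point from camera to tool coordinates, whose origin is the TCP and whose axes are the flange's). Camera axes: x right, y down, z forward; pixel columns grow to the right and rows downward; lengths in mm; the calibration is good to about 2 mm. A picture is of the moment at which its call begins: read the wrist's pose just before it. camera_params takes no time and is no camera call.
A pose or a line that the arm cannot do raises ctrl.MotionError and nothing moves.
- ctrl.finish_job(): hands the job in, once; it reports no verdict.
The state is a dict: "t": time; "q": joint angles; "qvel": joint speeds; "tau": joint torques, N m; "eef_pos": TCP position; "eef_rot": TCP orientation; "force": force on the tool from outside, world axes, zero at the start; "wrist_torque": the same for the moment, N m; "grip_width": finger opening in mm.
Only numpy, scipy, OpenCV 4.12 (cv2) and the standard library are available. Lean on these libraries where they do the work, as an engineer would, in place of code of your own. Each camera call takes 0.05 s, during which the arm holds its last target.

## Working session

There is one attempt and no reset: what is moved stays moved. The work goes in short steps, each a Python script; the robot and the scene stay as the last script left them, time stands still between calls to the robot, and variables do not carry over. Pictures are saved under pics/ and viewed, and the job is handed in when it is done.

```bash
ls; mkdir -p pics
python3 - <<'E'
from plant import ctrl, sensors, optics
import cv2, numpy as np
s=sensors.read_state(); print(s['t'],s['eef_pos'],s['eef_rot'],s['grip_width'],ctrl.tcp_to_tips)
for n in ('scene','top','wrist'):
    p,d=optics.grab_frame(n); cv2.imwrite(f'pics/{n}0.png',p[...,::-1]); np.save(f'pics/{n}0.npy',d)
    print(n,optics.camera_params(n))
E
```

```text
pics
0.0 [ 142.61942539 -556.30472374  255.11566651] [[ 9.68710220e-01  2.48194391e-01 -2.32344670e-04]
 [ 2.48194258e-01 -9.68707547e-01  2.30184247e-03]
 [ 3.46230354e-04 -2.28748493e-03 -9.99997324e-01]] 85.44531493584253 25.0
scene {'mtx': array([[519.93009109,   0.        , 329.60442953],
       [  0.        , 519.93009109, 195.08296916],
       [  0.        ,   0.        ,   1.        ]]), 'k1': 0.05496933783395558, 'R': array([[ 0.51078425,  0.85966919,  0.00826629],
       [ 0.73216227, -0.42994444, -0.52828609],
       [-0.45059723,  0.27589248, -0.84902619]]), 't': array([-287.85905146, -348.59303759, 1878.09216775])}
top {'mtx': array([[384.15244506,   0.        , 311.45116225],
       [  0.        , 384.15244506, 197.99326815],
       [  0.        ,   0.        ,   1.        ]]), 'k1': -0.051474033414617974, 'R': array([[ 0.0203093 , -0.99964277, -0.01737444],
       [-0.99721373, -0.01900619, -0.07213553],
       [ 0.07177954,  0.01879105, -0.9972435 ]]), 't': array([4.28000143e-01, 5.40526547e+02, 9.61256800e+02])}
wrist {'mtx': array([[304.41276079,   0.        , 320.2175948 ],
       [  0.        , 304.41276079, 198.99497637],
       [  0.        ,   0.        ,   1.        ]]), 'k1': -0.024486583534287024, 'T_tool_cam': array([[-8.44842962e-04, -9.53731062e-01, -3.00659852e-01,
         7.75195070e+01],
       [ 9.99999612e-01, -7.31028136e-04, -4.91047915e-04,
        -5.09631243e-02],
       [ 2.48536838e-04, -3.00660151e-01,  9.53731310e-01,
        -1.18492300e+02],
       [ 0.00000000e+00,  0.00000000e+00,  0.00000000e+00,
         1.00000000e+00]])}
```

View pics/scene0.png

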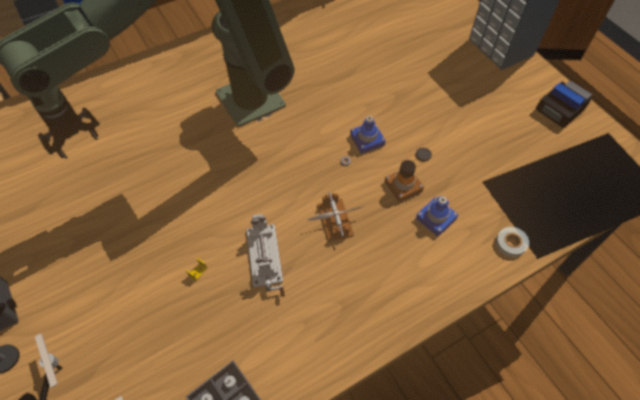

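View pics/top0.png

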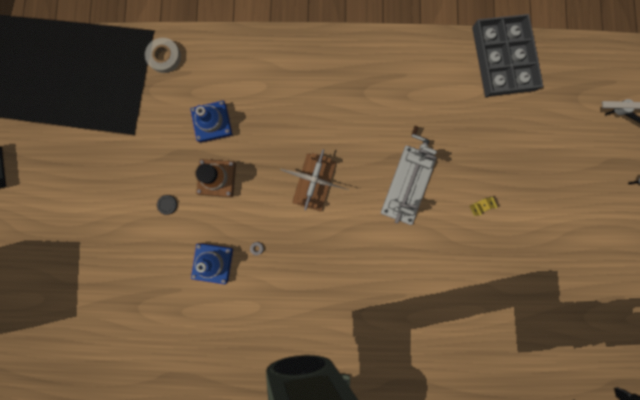

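View pics/wrist0.png

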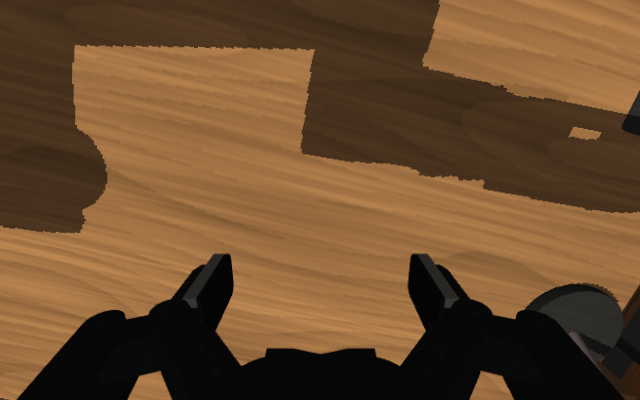

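The top view shows the rack with the prop at about (316,182), the balancer at (410,185) with its crank at (418,131), and the amber bottle at (210,175). The blue decoys are at (210,120) and (212,263). Next I'll get rough positions, then take closer views with the wrist camera.

```bash
cat > h.py <<'E'
from plant import ctrl, sensors, optics
import cv2, numpy as np
def cam(name, st=None):
    P=optics.camera_params(name)
    if name=='wrist':
        T=P['T_tool_cam']; R=st['eef_rot']@T[:3,:3]; c=st['eef_rot']@T[:3,3]+st['eef_pos']
    else:
        R=P['R'].T; c=-R@P['t']
    return dict(K=P['mtx'],k1=P['k1'],R=R,c=c)   # R cam->world
def ray(C,uv):
    K,k=C['K'],C['k1']; d=np.array([(uv[0]-K[0,2])/K[0,0],(uv[1]-K[1,2])/K[1,1]])
    s=d.copy()
    for _ in range(20): s=d/(1+k*(s@s))
    return C['R']@np.array([s[0],s[1],1.0])
def onz(C,uv,z):
    r=ray(C,uv); return C['c']+r*(z-C['c'][2])/r[2]
def proj(C,X):
    p=C['R'].T@(np.asarray(X,float)-C['c']); s=p[:2]/p[2]; s=s*(1+C['k1']*(s@s))
    return s*np.array([C['K'][0,0],C['K'][1,1]])+C['K'][:2,2]
def down(yaw):  # tool z down, tool y (jaw axis) at angle yaw in world
    y=np.array([np.cos(yaw),np.sin(yaw),0]); z=np.array([0,0,-1.]); x=np.cross(y,z)
    return np.column_stack([x,y,z])
def shot(name,tag):
    st=sensors.read_state(); p,d=optics.grab_frame(name)
    cv2.imwrite(f'pics/{tag}.png',p[...,::-1]); np.savez(f'pics/{tag}.npz',p=p,d=d,pos=st['eef_pos'],rot=st['eef_rot'])
    return p,d,st
def load(tag,name='wrist'):
    z=np.load(f'pics/{tag}.npz'); return z['p'],z['d'],cam(name,dict(eef_pos=z['pos'],eef_rot=z['rot']))
E
python3 - <<'E'
from h import *
C=cam('top')
for n,uv,z in [('prop',(315,181),48),('arb a',(322,155),48),('arb b',(309,207),48),('seatA',(422,150),110),('seatB',(399,212),110),('cap',(207,174),117),('crank',(418,131),20),('lens',(167,204),5),('brk',(485,205),30)]:
    print(n,onz(C,uv,z).round(0), np.linalg.norm(onz(C,uv,z)[:2]).round())
print(C['c'])
E
```

```text
prop [581.   3.  48.] 581.0
arb a [647. -14.  48.] 647.0
arb b [516.  16.  48.] 516.0
seatA [ 651. -247.  110.] 697.0
seatB [ 505. -193.  110.] 541.0
cap [585. 254. 117.] 637.0
crank [ 719. -261.   20.] 765.0
lens [518. 390.   5.] 649.0
brk [ 530. -429.   30.] 682.0
[470.01323197  -7.36183258 997.60569936]
```

Run:
```python
from h import *
yaw=np.radians(-103)
for y in (yaw,yaw+np.pi):
    q=ctrl.solve_ik([575,3,250],down(y)); print(np.degrees(y),None if q is None else np.round(q,2))
R=down(yaw)
c=np.array([581,3,250.])-R[:,0]*0
ctrl.move_ptp(c-R[:,0]*25,R)
shot('wrist','w_rack'); print(sensors.read_state()['t'])
R=down(np.radians(-110))
ctrl.move_ptp(np.array([578,-220,300])-R[:,0]*25,R)
shot('wrist','w_bal'); print(sensors.read_state()['t'])
```

```text
-103.0 [-0.15  0.21  1.55 -0.    1.38  1.65]
77.0 [-0.15  0.21  1.55 -0.    1.38 -1.49]
2.6833
3.6333
```

View pics/w_rack.png

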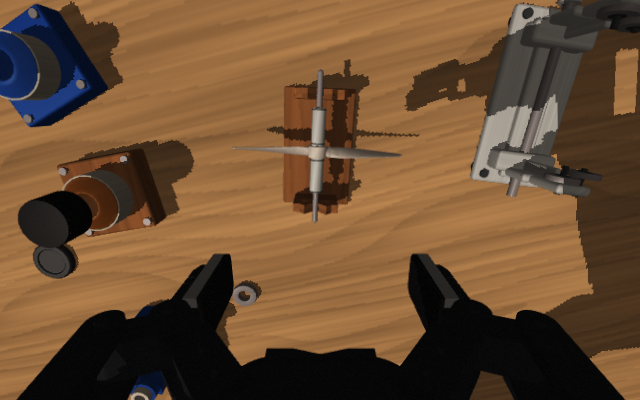

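View pics/w_bal.png

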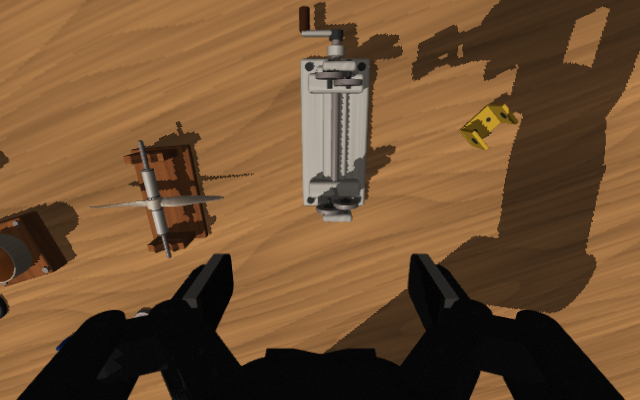

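The rack view has the hub at (317,152) with the arbor ends at (321,72) and (315,220). The balancer view has the roller pairs near (338,76) and (338,205), with the crank at the top (305,20). I'll zoom in on both.

Run:
```python
from h import *
p,d,C=load('w_rack'); a=cv2.resize(p[60:230,225:410],None,fx=4,fy=3.4,interpolation=cv2.INTER_CUBIC)[...,::-1]; cv2.imwrite('pics/z1.png',a[:600])
p,d,C=load('w_bal'); a=cv2.resize(p[40:230,280:400],None,fx=3,fy=3,interpolation=cv2.INTER_CUBIC)[...,::-1]
b=d[40:230,280:400]; b=np.uint8(np.clip((b-250)/(430-250)*255,0,255)); b=cv2.resize(b,None,fx=3,fy=3)
cv2.imwrite('pics/z2.png',np.hstack([a,cv2.applyColorMap(b,2)]))
```

```text
(no output)
```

View pics/z1.png

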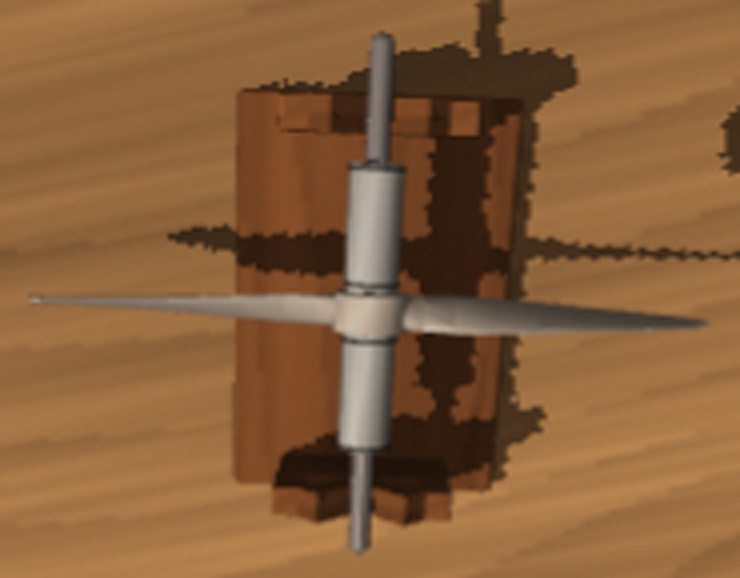

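View pics/z2.png

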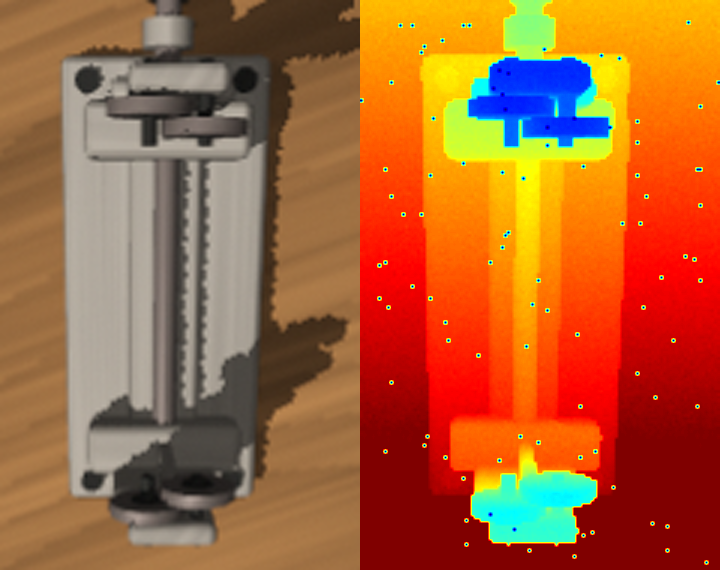

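```bash
cat >> h.py <<'E'
def cloud(d,C):
    v,u=np.mgrid[0:d.shape[0],0:d.shape[1]]; 
    pts=np.stack([u.ravel(),v.ravel()],1).astype(np.float64)
    s=cv2.undistortPoints(pts[:,None],C['K'],np.array([C['k1'],0,0,0.]))[:,0]
    dd=d.ravel().astype(float); P=np.column_stack([s*dd[:,None],dd])@C['R'].T+C['c']; P[dd<=0]=np.nan
    return P.reshape(d.shape+(3,))
E
python3 - <<'E'
from h import *
p,d,C=load('w_rack'); P=cloud(d,C)
g=P[350:,20:40]; 
tab=P[20:60,150:280].reshape(-1,3); print('table z',np.nanmedian(tab[:,2]))
for uv in [(321,73),(315,220),(317,152)]: print(onz(C,uv,48).round(1))
# arbor/nut points from depth
m=(P[...,2]>42)&(P[...,0]>480)&(P[...,0]<680)&(abs(P[...,1])<120)
print('rack hi',m.sum(),np.nanpercentile(P[m],[0,50,100],axis=0).round(1))
p,d,C=load('w_bal'); P=cloud(d,C); print('table z bal',np.nanmedian(P[250:300,270:390,2]))
reg=(P[...,0]>440)&(P[...,0]<740)&(P[...,1]<-130)&(P[...,1]>-310)
m=reg&(P[...,2]>85)
Q=P[m]; print(len(Q),np.percentile(Q[:,2],[1,50,99]))
hi=Q[Q[:,0]>580]; lo=Q[Q[:,0]<580]
for n,q in(('hi',hi),('lo',lo)):
    print(n,len(q),q.mean(0).round(1),cv2.minAreaRect(q[:,:2].astype(np.float32)))
# bed
for zl,zh in ((8,30),):
    m=reg&(P[...,2]>zl)&(P[...,2]<zh); q=P[m]; print('bed',m.sum(),np.median(q[:,2]),cv2.minAreaRect(q[:,:2].astype(np.float32)))
hist=np.histogram(P[reg][:,2],bins=np.arange(-6,130,4)); print(list(zip(hist[1].round(),hist[0])))
E
```

```text
table z 0.8616952586556295
[659.7 -16.4  48. ]
[510.9  25.1  48. ]
[585.1   5.2  48. ]
rack hi 45450 [[510.6 -81.2  42.1]
 [568.2   4.6 300.3]
 [662.5  90.4 323.6]]
table z bal 0.761436095337217
43684 [108.20192159 350.67299898 370.74135436]
hi 11447 [ 589.7 -172.8  329. ] ((613.68896484375, -216.21444702148438), (42.2092399597168, 147.0765838623047), 32.22146987915039)
lo 32237 [ 556.2 -229.6  341.8] ((544.7337036132812, -206.2109375), (144.40060424804688, 68.39016723632812), 62.5735969543457)
bed 6175 17.22026714716111 ((592.2008056640625, -243.06822204589844), (86.22217559814453, 209.42825317382812), 70.17626190185547)
[(np.int64(-6), np.int64(5)), (np.int64(-2), np.int64(17456)), (np.int64(2), np.int64(1842)), (np.int64(6), np.int64(0)), (np.int64(10), np.int64(109)), (np.int64(14), np.int64(4078)), (np.int64(18), np.int64(587)), (np.int64(22), np.int64(1211)), (np.int64(26), np.int64(190)), (np.int64(30), np.int64(314)), (np.int64(34), np.int64(1204)), (np.int64(38), np.int64(1336)), (np.int64(42), np.int64(87)), (np.int64(46), np.int64(37)), (np.int64(50), np.int64(23)), (np.int64(54), np.int64(15)), (np.int64(58), np.int64(16)), (np.int64(62), np.int64(21)), (np.int64(66), np.int64(29)), (np.int64(70), np.int64(73)), (np.int64(74), np.int64(5)), (np.int64(78), np.int64(5)), (np.int64(82), np.int64(6)), (np.int64(86), np.int64(3)), (np.int64(90), np.int64(12)), (np.int64(94), np.int64(41)), (np.int64(98), np.int64(41)), (np.int64(102), np.int64(170)), (np.int64(106), np.int64(285)), (np.int64(110), np.int64(679)), (np.int64(114), np.int64(373)), (np.int64(118), np.int64(83)), (np.int64(122), np.int64(0))]
```

```bash
python3 - <<'E'
from h import *
p,d,C=load('w_rack'); P=cloud(d,C)
m=(P[...,2]>36)&(P[...,2]<70)&(P[...,0]>480)&(P[...,0]<690)&(abs(P[...,1])<120)
hsv=cv2.cvtColor(p,cv2.COLOR_RGB2HSV)
g=m&(hsv[...,1]<70)
vs,us=np.nonzero(g); print('prop px',g.sum(),us.min(),us.max(),vs.min(),vs.max())
Q=P[g]
ax0=np.array([.963,-.268]);
for it in range(3):
    c=np.array([585.,5]); n=np.array([-ax0[1],ax0[0]])
    r=(Q[:,:2]-c)
    s=r@ax0; t=r@n
    k=(abs(t)<9)&(abs(s)<85)&(abs(s)>8)
    A=np.polyfit(s[k],t[k],1); ax0=ax0+A[0]*n; ax0/=np.linalg.norm(ax0)
    print('slope',A,'ang',np.degrees(np.arctan2(ax0[1],ax0[0])))
s=(Q[:,:2]-c)@ax0; t=(Q[:,:2]-c)@np.array([-ax0[1],ax0[0]])
k=abs(t-A[1])<10
print('s ends',np.sort(s[k])[:3],np.sort(s[k])[-3:])
kb=abs(t)>25; print('blade s',np.median(s[kb]),s[kb].min(),s[kb].max(),'t',t.min(),t.max(),'z',np.median(Q[kb,2]))
# widths vs s
for lo in range(-84,84,6):
    kk=k&(s>=lo)&(s<lo+6); 
    if kk.sum(): print(lo,kk.sum(),(t[kk].max()-t[kk].min()).round(1),((t[kk].max()+t[kk].min())/2).round(1),np.percentile(Q[kk,2],90).round(1))
E
python3 - <<'E'
from h import *
p,d,C=load('w_bal'); P=cloud(d,C)
reg=(P[...,0]>440)&(P[...,0]<740)&(P[...,1]<-130)&(P[...,1]>-310)
m=reg&(P[...,2]>98)&(P[...,2]<130); Q=P[m]
hi=Q[Q[:,0]>580]; lo=Q[Q[:,0]<580]
for n,q in(('hi',hi),('lo',lo)):
    print(n,len(q),q.mean(0).round(1),np.percentile(q[:,2],[50,90,99]),cv2.minAreaRect(q[:,:2].astype(np.float32)))
m=reg&(P[...,2]>10)&(P[...,2]<22); m=cv2.morphologyEx(m.astype(np.uint8),cv2.MORPH_OPEN,np.ones((3,3)))
# corners of bed
q=P[m>0][:,:2].astype(np.float32); print('bed',cv2.minAreaRect(q),cv2.boxPoints(cv2.minAreaRect(q)))
E
```

```text
prop px 2215 239 400 70 221
slope [-0.00098515  0.23682645] ang -15.608169632077068
slope [-6.49973242e-06  2.36965100e-01] ang -15.60854203931244
slope [-4.28834786e-08  2.36965385e-01] ang -15.60854449635477
s ends [-77.46175202 -77.08672217 -76.87005383] [80.07671451 80.16538383 80.27270018]
blade s 1.5733047471515218 -3.1846831681649066 5.229213897640553 t -86.73954416780575 80.83438218738254 z 52.83688543873984
-78 16 3.5 -0.0 51.8
-72 21 3.6 0.2 51.9
-66 23 4.5 -0.1 52.0
-60 26 5.7 0.8 52.2
-54 26 4.6 0.3 52.0
-48 23 9.8 1.2 52.1
-42 63 12.1 0.2 55.9
-36 67 13.1 -0.1 55.9
-30 67 12.0 0.7 55.8
-24 65 12.8 0.4 56.0
-18 69 11.8 0.1 56.5
-12 70 11.8 0.3 56.2
-6 88 18.9 0.1 58.9
0 114 18.9 0.3 59.1
6 83 17.6 -0.1 56.7
12 77 12.5 -0.2 56.5
18 76 12.5 0.0 56.1
24 79 12.4 0.3 56.2
30 80 12.4 0.5 56.0
36 80 12.1 0.7 56.2
42 51 12.1 -0.1 55.9
48 30 4.2 0.3 52.8
54 37 5.0 0.1 52.4
60 37 5.2 0.3 52.3
66 35 4.9 0.4 52.8
72 31 4.1 0.3 52.6
78 13 3.9 0.5 52.8
hi 905 [ 646.4 -262.3  111.9] [112.31852946 117.56286373 118.94873614] ((646.2097778320312, -262.7071228027344), (44.656944274902344, 26.034347534179688), 70.20995330810547)
lo 726 [ 519.2 -216.6  111.1] [112.04478887 117.27410538 118.51081163] ((516.9766845703125, -215.91159057617188), (44.39069747924805, 26.29314613342285), 68.883056640625)
bed ((582.3369140625, -239.4330291748047), (86.25955200195312, 188.3172149658203), 70.11580657958984) [[ 479.12256 -247.96625]
 [ 656.21265 -312.01672]
 [ 685.5513  -230.89981]
 [ 508.46118 -166.84933]]
```

Measured positions:

| Item | Position (mm) | Angle | Checks against the given sizes |
|---|---|---|---|
| Prop centre | (586.5, 4.8) | axis −15.6° | arbor about 158 mm, nuts 12–13 mm, height 48–49 mm |
| Balancer seat | (582, −239.4) | −19.9° | bed 188×86 mm, rollers top out at 118 mm |

Both fit. I'll grip the near nut, so the wrist camera can see the prop.

Run:
```python
from h import *
a=np.radians(-15.6); ax=np.array([np.cos(a),np.sin(a),0])
c=np.array([586.5,4.8,0]); g=c-26*ax
R=down(a-np.pi/2); print(R[:,0],ax)
ctrl.move_ptp(g+[0,0,130],R)
ctrl.gripper_to(45)
ctrl.move_l(g+[0,0,54],vel=120)
s=sensors.read_state(); print('pre',s['t'],s['eef_pos'],g,s['force'])
ctrl.gripper_to(8,force=60)
s=sensors.read_state(); print('grip',s['t'],s['eef_pos'],s['grip_width'],s['force'])
ctrl.move_l(g+[0,0,100],vel=60)
ctrl.move_l(g+[0,0,190],vel=150)
s=sensors.read_state(); print('lift',s['t'],s['eef_pos'],s['grip_width'],s['force'])
shot('wrist','w_lift')
```

```text
[ 0.96316257 -0.26891982  0.        ] [ 0.96316257 -0.26891982  0.        ]
pre 5.975 [562.10712852  11.71853806  54.5086216 ] [561.45777326  11.79191534   0.        ] [-0.13569239  0.90875098  0.37451638]
grip 6.375 [562.27137735  11.084971    55.13389997] 12.053988763416458 [-1.87909055 -3.30594291  4.83317267]
lift 8.0417 [560.65830054  11.89975384 188.98224777] 11.703696513542983 [ 0.03886227  1.17782533 -1.31416199]
```

View pics/w_lift.png

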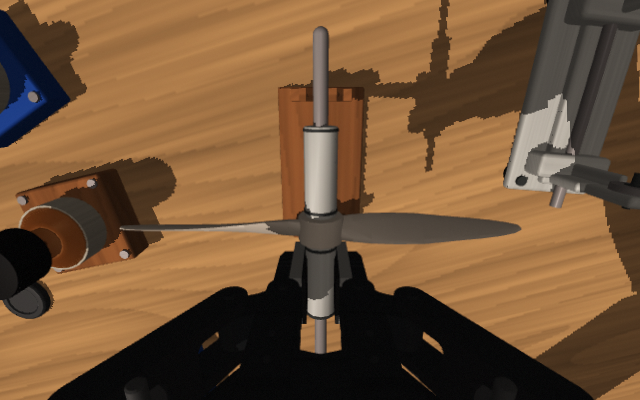

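The prop is held and clear of the rack: hub at about (320,230), arbor's far end at (320,30). I'll measure the prop in the tool frame.

Run:
```python
from h import *
z=np.load('pics/w_lift.npz'); p,d,C=load('w_lift'); P=cloud(d,C)
T=(P-z['pos'])@z['rot']   # tool coords
m=(abs(T[...,1])<14)&(T[...,0]>11)&(T[...,0]<120)&(T[...,2]>-12)&(T[...,2]<30)
Q=T[m]
for lo in list(range(12,110,6)):
    k=(Q[:,0]>=lo)&(Q[:,0]<lo+6)
    if k.sum(): q=Q[k]; print(lo,k.sum(),'y',q[:,1].min().round(1),q[:,1].max().round(1),'mid',((q[:,1].min()+q[:,1].max())/2).round(2),'z top',np.percentile(q[:,2],8).round(1))
print('tip x',np.sort(Q[:,0])[-4:])
b=(abs(T[...,1])>30)&(abs(T[...,1])<95)&(T[...,0]>8)&(T[...,0]<50)&(T[...,2]>-20)&(T[...,2]<30)
q=T[b]; 
for s in(1,-1):
    k=q[:,1]*s>0; print('blade',s,q[k].mean(0).round(1),q[k].min(0).round(1),q[k].max(0).round(1))
print('pos',z['pos'],z['rot'].round(4))
```

```text
12 507 y -12.8 12.1 mid -0.35 z top -5.8
18 541 y -13.9 13.9 mid 0.0 z top -3.4
24 920 y -14.0 13.9 mid -0.01 z top -3.2
30 646 y -13.3 10.9 mid -1.19 z top -2.3
36 436 y -7.0 6.4 mid -0.29 z top -0.5
42 460 y -7.3 6.7 mid -0.31 z top -0.4
48 496 y -7.3 6.6 mid -0.34 z top -0.5
54 510 y -7.1 6.5 mid -0.31 z top -0.6
60 525 y -7.0 6.4 mid -0.3 z top -0.5
66 413 y -7.4 6.7 mid -0.33 z top -0.6
72 252 y -3.3 2.7 mid -0.29 z top 3.3
78 255 y -3.2 2.7 mid -0.28 z top 3.3
84 268 y -3.2 2.6 mid -0.28 z top 3.3
90 280 y -3.1 2.6 mid -0.27 z top 3.4
96 287 y -3.1 2.5 mid -0.28 z top 3.4
102 81 y -3.0 2.5 mid -0.27 z top 3.6
tip x [104.43572904 104.47598628 104.50426885 104.54115168]
blade 1 [25.4 53.7  4.7] [19.9 30.  -3.1] [29.7 88.5 16.7]
blade -1 [ 27.2 -55.8   1.1] [ 12.2 -89.7 -19.9] [ 30.1 -30.   10.6]
pos [560.65830054  11.89975384 188.98224777] [[ 9.631e-01 -2.690e-01 -1.900e-03]
 [-2.690e-01 -9.632e-01  3.000e-04]
 [-1.900e-03  3.000e-04 -1.000e+00]]
```

```bash
cat >> h.py <<'E'
def goto(target,R=None,vel=100,it=2,**k):
    """move_l with correction so that the read pose matches"""
    target=np.asarray(target,float); cmd=target.copy()
    for i in range(it):
        ctrl.move_l(cmd,R,vel=vel if i==0 else 30,**k)
        if i<it-1: ctrl.hold(.15)
        e=target-sensors.read_state()['eef_pos']; cmd=cmd+e
    return cmd
E
python3 - <<'E'
from h import *
a=np.radians(-19.9); R=down(a-np.pi/2)
seat=np.array([582.0,-239.35,118.])
tgt=seat-R[:,0]*24.7-R[:,1]*(-0.3); tgt[2]=118+6.4+26
ctrl.move_ptp(np.array([tgt[0],tgt[1],190]),R)
cmd=goto(tgt,R)
s=sensors.read_state(); print(s['t'],s['eef_pos'],tgt,cmd,s['eef_rot'].round(4))
shot('wrist','w_over')
s=sensors.read_state();
E
```

```text
10.0 [ 558.02233186 -231.12107807  149.72109634] [ 558.6727694  -231.22471155  150.4       ] [ 558.61262036 -231.08755429  150.06281721] [[ 9.402e-01 -3.406e-01  4.000e-04]
 [-3.406e-01 -9.402e-01 -2.000e-04]
 [ 5.000e-04  1.000e-04 -1.000e+00]]
```

View pics/w_over.png

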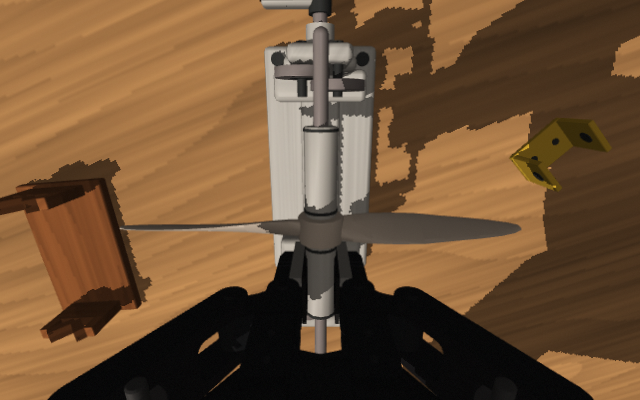

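The prop hovers over the balancer. The arbor at column 320 lies midway between the bed's edges (265/375) and between the rollers (275/365).

Run:
```python
from h import *
z=np.load('pics/w_over.npz'); p,d,C=load('w_over'); P=cloud(d,C)
T=(P-z['pos'])@z['rot']
H=P[...,2]-(z['pos'][2]-6.4)   # rel to arbor axis
m=(abs(H+32)<13)&(T[...,0]>60)&(T[...,0]<140)&(abs(T[...,1])<40)
q=T[m]; print('upright top', m.sum(), q.min(0),q.max(0), P[m][:,2].max())
for lo in range(60,125,4):
    k=(q[:,0]>=lo)&(q[:,0]<lo+4)
    if k.sum()>3: print(lo,k.sum(),q[k,1].min().round(1),q[k,1].max().round(1),P[m][k,2].max().round(1))
for i in range(6):
    print(sensors.read_state()['eef_pos'].round(2)); ctrl.hold(.02)
print(sensors.read_state()['t'],sensors.read_state()['force'])
```

```text
upright top 2527 [ 80.84461995 -23.00417314  30.09539066] [106.56980622  21.57444652  51.30407478] 119.67011242103987
80 207 -11.7 21.5 118.9
84 424 -12.3 21.6 119.5
88 462 -22.8 21.4 119.7
92 343 -23.0 10.4 119.4
96 538 -16.8 15.2 114.8
100 457 -16.7 15.1 114.7
104 96 -14.6 14.2 112.9
[ 557.99 -231.09  149.63]
[ 557.98 -231.11  149.6 ]
[ 558.01 -231.09  149.6 ]
[ 557.99 -231.1   149.58]
[ 557.98 -231.08  149.54]
[ 557.97 -231.09  149.53]
10.15 [-0.1141275   0.67752786 -1.68414327]
```

```bash
python3 - <<'E'
from h import *
z=np.load('pics/w_over.npz'); p,d,C=load('w_over'); P=cloud(d,C)
T=(P-z['pos'])@z['rot']
H=P[...,2]
m=(H>103)&(H<121)&(T[...,0]>60)&(T[...,0]<140)&(abs(T[...,1])<40)
q=T[m];h=H[m]
for lo in np.arange(79,108,1.):
    k=(q[:,0]>=lo)&(q[:,0]<lo+1); L=k&(q[:,1]<-5); Rr=k&(q[:,1]>5)
    print(lo,'L',L.sum(),(q[L,1].min().round(1),h[L].max().round(1)) if L.sum() else '','R',Rr.sum(),(q[Rr,1].max().round(1),h[Rr].max().round(1)) if Rr.sum() else '')
# nut end, hub
m=(abs(T[...,1])<14)&(T[...,0]>16)&(T[...,0]<120)&(T[...,2]>-12)&(T[...,2]<8); q=T[m]
for lo in np.arange(63,73,.5):
    k=(q[:,0]>=lo)&(q[:,0]<lo+.5); print(lo,k.sum(),np.ptp(q[k,1]).round(1) if k.sum() else '',end='; ')
print('tip',q[:,0].max())
E
python3 - <<'E'
from h import *
p,d,C=load('w_over'); a=cv2.resize(p[20:110,255:385],None,fx=6,fy=6,interpolation=cv2.INTER_CUBIC)[...,::-1]; cv2.imwrite('pics/z3.png',a)
E
```

```text
79.0 L 0  R 0 
80.0 L 10 (np.float64(-11.7), np.float64(108.2)) R 10 (np.float64(10.7), np.float64(107.4))
81.0 L 19 (np.float64(-11.7), np.float64(107.8)) R 20 (np.float64(10.5), np.float64(107.7))
82.0 L 18 (np.float64(-11.7), np.float64(107.9)) R 20 (np.float64(10.6), np.float64(108.2))
83.0 L 19 (np.float64(-11.6), np.float64(108.1)) R 81 (np.float64(21.5), np.float64(118.9))
84.0 L 20 (np.float64(-11.6), np.float64(107.9)) R 68 (np.float64(21.2), np.float64(119.4))
85.0 L 21 (np.float64(-12.3), np.float64(107.8)) R 88 (np.float64(21.1), np.float64(119.5))
86.0 L 23 (np.float64(-12.2), np.float64(107.8)) R 72 (np.float64(21.5), np.float64(119.4))
87.0 L 22 (np.float64(-12.2), np.float64(108.0)) R 71 (np.float64(21.6), np.float64(119.5))
88.0 L 26 (np.float64(-12.1), np.float64(108.3)) R 57 (np.float64(21.4), np.float64(118.9))
89.0 L 125 (np.float64(-22.8), np.float64(118.9)) R 9 (np.float64(10.4), np.float64(107.9))
90.0 L 79 (np.float64(-22.4), np.float64(119.3)) R 21 (np.float64(10.4), np.float64(108.2))
91.0 L 83 (np.float64(-22.8), np.float64(119.7)) R 21 (np.float64(10.4), 
[... 976 characters left out ...]
np.float64(113.8))
103.0 L 48 (np.float64(-16.2), np.float64(113.7)) R 45 (np.float64(14.5), np.float64(113.8))
104.0 L 27 (np.float64(-14.6), np.float64(112.9)) R 20 (np.float64(14.2), np.float64(112.4))
105.0 L 13 (np.float64(-12.1), np.float64(107.9)) R 11 (np.float64(10.6), np.float64(107.9))
106.0 L 8 (np.float64(-12.2), np.float64(107.1)) R 11 (np.float64(10.6), np.float64(107.1))
107.0 L 0  R 0 
63.0 49 13.2; 63.5 39 13.3; 64.0 43 13.3; 64.5 51 13.2; 65.0 42 13.2; 65.5 39 13.1; 66.0 52 13.1; 66.5 42 13.9; 67.0 45 14.0; 67.5 58 14.1; 68.0 43 13.2; 68.5 55 11.6; 69.0 17 5.6; 69.5 28 5.6; 70.0 15 5.6; 70.5 15 5.6; 71.0 28 5.6; 71.5 16 5.5; 72.0 15 5.6; 72.5 25 5.5; tip 104.76644885354916
```

View pics/z3.png

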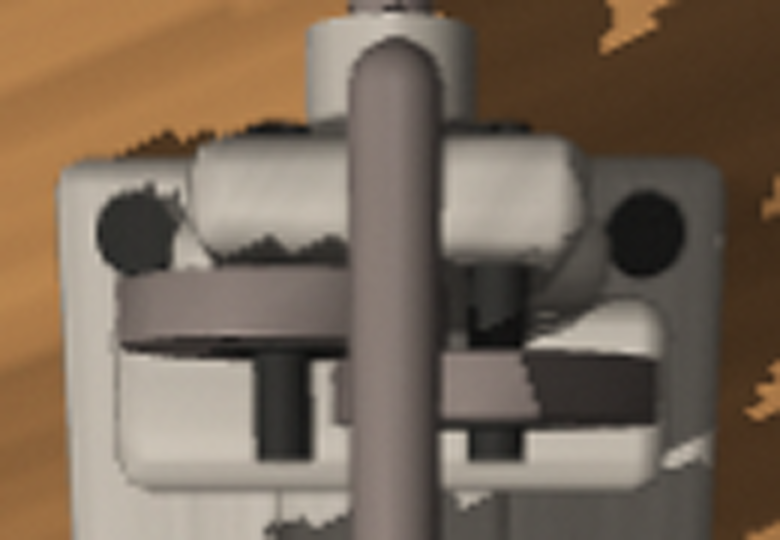

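The far roller pair puts the seat about 0.3 mm back and 0.4 mm to the side of where the prop hangs. I'll correct that and lower onto the rollers with a force stop.

Run:
```python
from h import *
s=sensors.read_state(); R=s['eef_rot']; Rc=down(np.radians(-19.9)-np.pi/2)
off=np.array([ 558.61262036,-231.08755429,150.06281721])-s['eef_pos']
off=np.array([0.6,0,0.8])
t=s['eef_pos']+Rc[:,0]*-0.35+Rc[:,1]*-0.4
xy=t[:2]+off[:2]
ctrl.move_l([xy[0],xy[1],129.],Rc,vel=80)
hit=ctrl.move_l([xy[0],xy[1],121.5],vel=12,threshold=4)
s=sensors.read_state(); print(hit,s['t'],s['eef_pos'],t,s['force'],s['wrist_torque'])
shot('wrist','w_seat')
```

```text
True 11.0083 [ 558.63951605 -231.01636341  125.11833807] [ 557.77989231 -230.56971062  149.51108544] [-0.38167367  0.11810202  4.23346991] [0.05573444 0.08515637 0.0001549 ]
```

View pics/w_seat.png

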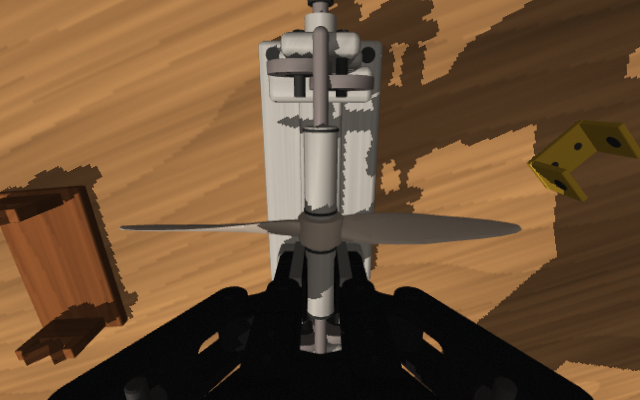

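Run:
```python
from h import *
Rc=down(np.radians(-19.9)-np.pi/2)
xy=np.array([558.38,-230.57])-0.8*Rc[:2,0]
ctrl.move_l([xy[0],xy[1],127.],Rc,vel=30)
hit=ctrl.move_l([xy[0],xy[1],121.5],vel=10,threshold=4)
s=sensors.read_state(); print(hit,s['t'],s['eef_pos'],s['force'])
ctrl.gripper_to(40)
s=sensors.read_state(); print('open',s['t'],s['eef_pos'],s['grip_width'],s['force'])
ctrl.move_l([xy[0],xy[1],150.],vel=60)
ctrl.move_l([xy[0],xy[1],250.],vel=200)
shot('wrist','w_rel'); print(sensors.read_state()['t'])
```

```text
True 11.6417 [ 557.19793115 -230.47107255  125.13020631] [ 0.5874838  -0.43418534  3.26539696]
open 12.025 [ 556.19144665 -229.72951337  123.69785449] 40.04115720846828 [ 0.31296071  0.6342053  -0.26191591]
13.3083
```

View pics/w_rel.png

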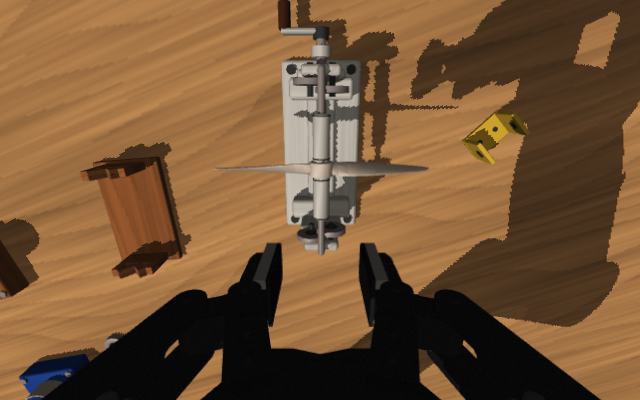

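The propeller lies on both roller pairs: hub (320,170), arbor from (320,60) to (321,252). A numerical check follows, along with the view over the bottle.

Run:
```python
from h import *
p,d,C=load('w_rel'); P=cloud(d,C)
a=np.radians(-19.9); ax=np.array([np.cos(a),np.sin(a)]); n=np.array([-ax[1],ax[0]])
o=np.array([582.,-239.35]); s=(P[...,:2]-o)@ax; t=(P[...,:2]-o)@n; H=P[...,2]
m=(H>95)&(H<140)&(abs(s)<120)&(abs(t)<100)
b=m&(abs(t)>25); print('blades s',s[b].min().round(1),s[b].max().round(1),np.median(s[b]).round(1),'z',np.median(H[b]).round(1),'t',t[b].min(),t[b].max())
r=m&(abs(t)<2.5)&(abs(s)<90)&(H>115); print('arbor s',s[r].min(),s[r].max())
for sg in(1,-1):
    k=m&(abs(t)<4.)&(s*sg>45)&(H>115); print('arbor end',sg,'t',np.median(t[k]).round(2),'z',np.percentile(H[k],95).round(1))
for sg in (1,-1):
    k=m&(abs(t)>5)&(abs(t)<18)&(abs(s)>45)&(H>104)&(H<121)&(s*sg>0); print('upright',sg,s[k].min().round(1),s[k].max().round(1),'t',t[k].min().round(1),t[k].max().round(1))
# bottle look
C=cam('top')
st=sensors.read_state()
R=down(np.radians(-90)); 
tgt=np.array([585-25,254,300.])
q=ctrl.solve_ik(tgt,R); print(q)
ctrl.move_ptp(tgt,R); shot('wrist','w_bot'); shot('scene','s_bot'); print(sensors.read_state()['t'])
```

```text
blades s -6.8 2.8 -1.2 z 122.7 t -88.08282949957126 89.52147392901047
arbor s -80.70957352607452 78.16824097499541
arbor end 1 t 0.25 z 122.6
arbor end -1 t 0.24 z 122.6
upright 1 55.5 81.2 t -17.8 18.0
upright -1 -79.7 -55.8 t -17.8 17.9
[ 2.85173918e-01  2.61613397e-01  1.38407664e+00 -4.44089210e-16
  1.49590261e+00  1.85597025e+00]
15.1833
```

View pics/w_bot.png

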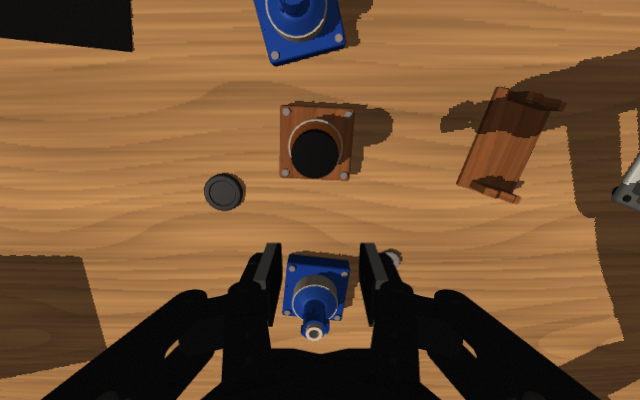

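View pics/s_bot.png

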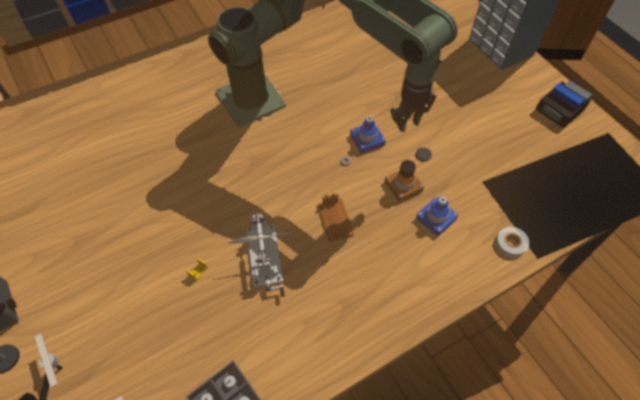

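The seat check passed: the arbor spans −80.7 to 78.2 mm, about 1.2 mm off mid, both ends level and within 0.25 mm of the dip line. In the wrist view the black cap's top is at about (316,153) on the amber bottle, with the blue decoys above and below it. Next I'll measure the cap.

Run:
```python
from h import *
p,d,C=load('w_bot'); P=cloud(d,C)
H=P[...,2]; reg=(P[...,0]>520)&(P[...,0]<650)&(P[...,1]>200)&(P[...,1]<310)
print('table',np.nanmedian(H[180:220,100:190]))
m=reg&(H>112)&(H<125)
q=P[m]; print(m.sum(),np.median(q[:,2]),cv2.minEnclosingCircle(q[:,:2].astype(np.float32)),cv2.fitEllipse(cv2.convexHull(q[:,:2].astype(np.float32))),q.mean(0))
# colour: dark region blob
g=cv2.cvtColor(p,cv2.COLOR_RGB2GRAY); mm=(m).astype(np.uint8)
cs,_=cv2.findContours(mm,cv2.RETR_EXTERNAL,cv2.CHAIN_APPROX_NONE); c=max(cs,key=cv2.contourArea); e=cv2.fitEllipse(c); print(e, onz(C,e[0],117))
m=reg&(H>24)&(H<35); q=P[m]; print('block',np.median(q[:,2]),cv2.minAreaRect(q[:,:2].astype(np.float32)))
# blues
hsv=cv2.cvtColor(p,cv2.COLOR_RGB2HSV)
bl=(hsv[...,0]>105)&(hsv[...,0]<130)&(hsv[...,1]>120)&(H<200)
for lo,hi in((300,480),(620,900)):
    k=bl&(P[...,0]>lo)&(P[...,0]<hi)&(P[...,1]>120)&(P[...,1]<400); print('blue',P[k].min(0).round(),P[k].max(0).round())
p,d,C=load('s_bot','scene')
a=cv2.resize(p[150:210,370:450],None,fx=8,fy=8,interpolation=cv2.INTER_CUBIC)[...,::-1]; cv2.imwrite('pics/z4.png',a)
P=cloud(d,C); hsv=cv2.cvtColor(p,cv2.COLOR_RGB2HSV)
k=(P[...,2]>113)&(P[...,2]<123)&(abs(P[...,0]-585)<45)&(abs(P[...,1]-254)<45); print('scene cap',k.sum(),P[k].mean(0),cv2.minEnclosingCircle(P[k][:,:2].astype(np.float32)))
```

```text
table 0.981712780891371
1753 118.08846721979285 ((588.2682495117188, 258.7667541503906), 23.95892333984375) ((588.7328491210938, 258.8713073730469), (46.42552185058594, 47.67274475097656), 179.03839111328125) [589.25201217 258.78727543 118.03629394]
((314.4199523925781, 154.4559783935547), (45.99742126464844, 46.91120529174805), 95.63032531738281) [589.22247647 258.80234794 117.        ]
block 31.029924649198733 ((588.2692260742188, 258.47802734375), (91.98798370361328, 92.36663055419922), 87.24369812011719)
blue [321. 212.   6.] [422. 312. 110.]
blue [683. 224.   5.] [749. 327. 110.]
scene cap 132 [591.87530539 256.64153303 116.43963007] ((590.5283813476562, 257.6388244628906), 24.803401947021484)
```

View pics/z4.png

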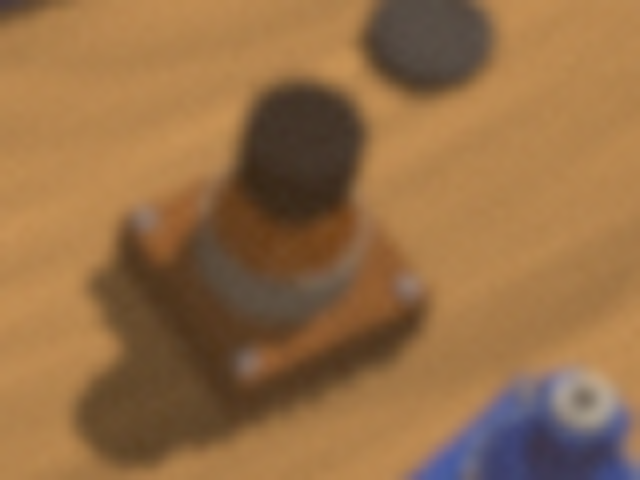

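The cap centre is (588.7, 258.4) with its top at 117–118 mm. Its diameter comes out at 47 mm, and the block centre (588.3, 258.5) agrees. I'll grip it from above at yaw −80°, leaving joint 6 room for the turn.

Run:
```python
from h import *
c=np.array([588.7,258.4]); y0=-80
for y in (-80,-15): print(y,np.round(ctrl.solve_ik([c[0],c[1],110],down(np.radians(y))),2))
R=down(np.radians(y0))
ctrl.move_ptp([c[0],c[1],200],R)
ctrl.gripper_to(66)
cmd=goto([c[0],c[1],125],R,vel=150)
cmd=goto([c[0],c[1],110.5],R,vel=60)
s=sensors.read_state(); print(s['t'],s['eef_pos'],cmd,s['force'])
ctrl.gripper_to(40,force=90)
s=sensors.read_state(); print('grip',s['t'],s['eef_pos'],s['grip_width'],s['force'],s['wrist_torque'])
np.save('cmd.npy',cmd)
shot('wrist','w_cap')
```

```text
-80 [ 0.28  0.49  1.48 -0.    1.17  1.68]
-15 [ 0.28  0.49  1.48 -0.    1.17  0.54]
17.8667 [588.7807006  258.39838442 110.78389411] [588.53197648 258.38366529 110.25484436] [ 0.38645139 -0.69375447  1.1211811 ]
grip 18.1833 [588.76658757 258.58343744 111.28999905] 45.43324917520853 [-1.19109503  0.36986136  3.20325722] [0.05623901 0.31837112 0.02669479]
```

View pics/w_cap.png

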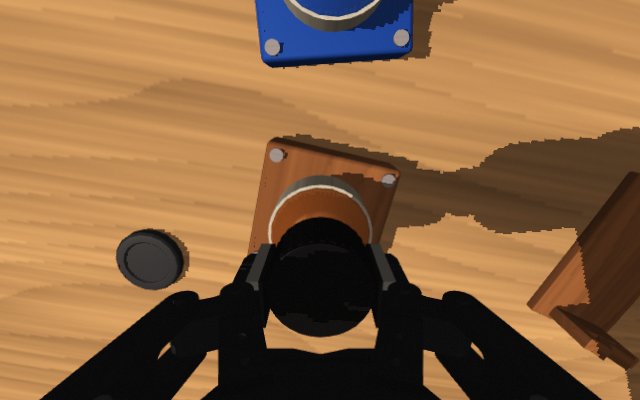

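The cap (320,290) sits between the pads. Width reads 45.4, under-reading by the same amount as on the nut. Now I'll press in small steps, watching force and depth.

Run:
```python
from h import *
cmd=np.load('cmd.npy'); s=sensors.read_state(); z0=s['eef_pos'][2]
for i in range(14):
    s=sensors.read_state(); drop=z0-s['eef_pos'][2]
    print(round(cmd[2],2),'drop',drop.round(2),'F',s['force'].round(1),s['wrist_torque'].round(2))
    if drop>5.7 or s['force'][2]>25: break
    cmd[2]-=min(1.0,max(0.3,6-drop)); ctrl.move_l(cmd,vel=20); ctrl.hold(.05)
np.save('cmd.npy',cmd); print(s['t'],s['eef_pos'],s['grip_width'])
```

```text
110.25 drop 0.0 F [-1.3 -0.3  4.6] [0.04 0.27 0.02]
109.25 drop 0.91 F [-3.4 -0.6  6. ] [0.   0.37 0.  ]
108.25 drop 1.68 F [-3.   0.4  7.3] [-0.06  0.5   0.04]
107.25 drop 2.45 F [-3.6 -0.6  9. ] [-0.06  0.52  0.03]
106.25 drop 3.24 F [-3.1 -0.3  9.4] [-0.09  0.59  0.04]
105.25 drop 3.99 F [-4.1 -1.  10.1] [-0.09  0.62  0.02]
104.25 drop 4.8 F [-5.1 -0.4 10.2] [-0.18  0.71 -0.03]
103.25 drop 5.58 F [-6.  -0.7 12.6] [-0.18  0.81  0.  ]
102.84 drop 5.89 F [-5.6 -1.9 12.3] [-0.16  0.82 -0.03]
20.6333 [588.93002645 258.59550237 105.35880976] 45.77482138001258
```

Run:
```python
from h import *
cmd=np.load('cmd.npy'); z0=111.29
for dz in (.5,.4):
    cmd[2]-=dz; ctrl.move_l(cmd,vel=20); ctrl.hold(.05); s=sensors.read_state(); print('drop',z0-s['eef_pos'][2],s['force'].round(1))
    if s['force'][2]>13.6: break
for k in range(1,14):
    y=-80+5*k-0.0
    if y>-80+62: y=-80+62
    ctrl.move_ptp(cmd,down(np.radians(y)))
    s=sensors.read_state(); ya=np.degrees(np.arctan2(s['eef_rot'][1,1],s['eef_rot'][0,1]))
    print(y,ya.round(1),'drop',(z0-s['eef_pos'][2]).round(2),s['eef_pos'][:2].round(2),'F',s['force'].round(1),'M',s['wrist_torque'].round(2),s['grip_width'].round(1))
    if np.abs(s['wrist_torque'][2])>2.5 : print('stop'); break
    if y>=-18: break
np.save('cmd.npy',cmd); print(s['t'])
```

```text
drop 6.317366289173194 [-4.8 -1.8 13.4]
drop 6.625638035982405 [-5.4 -1.2 14. ]Traceback (most recent call last):
  File "<stdin>", line 11, in <module>
AttributeError: 'float' object has no attribute 'round'
```

Run:
```python
from h import *
cmd=np.load('cmd.npy'); cmd[2]-=.9; z0=111.29
np.save('cmd.npy',cmd)
for y in [-75,-70,-65,-60,-55,-50,-45,-40,-35,-30,-25,-20,-17]:
    ctrl.move_ptp(cmd,down(np.radians(y)))
    s=sensors.read_state(); ya=np.degrees(np.arctan2(s['eef_rot'][1,1],s['eef_rot'][0,1]))
    print(y,round(float(ya),1),'drop',np.round(z0-s['eef_pos'][2],2),s['eef_pos'][:2].round(2),'F',s['force'].round(1),'M',s['wrist_torque'].round(2),round(float(s['grip_width']),1))
    if abs(s['wrist_torque'][2])>2.5 : print('stop'); break
print(s['t'])
```

```text
-75 -75.0 drop 6.28 [589.84 258.92] F [-3.3 -0.4 13.1] M [-0.12  0.63  0.06] 45.7
-70 -70.0 drop 6.16 [589.96 259.48] F [-3.5  1.3 12.2] M [0.14 0.58 0.  ] 45.4
-65 -65.0 drop 6.08 [589.93 259.8 ] F [-3.9  1.3 12.9] M [0.28 0.66 0.09] 45.5
-60 -60.0 drop 6.08 [589.86 259.86] F [-2.9  1.1 12.7] M [0.25 0.66 0.06] 45.8
-55 -55.0 drop 6.07 [589.85 259.96] F [-3.5  2.2 12.9] M [0.28 0.66 0.02] 45.0
-50 -50.0 drop 6.04 [589.82 260.02] F [-4.   2.5 13.6] M [0.31 0.7  0.01] 45.6
-45 -45.0 drop 6.08 [589.69 260.06] F [-4.3  1.4 12.7] M [ 0.32  0.69 -0.05] 45.2
-40 -40.0 drop 6.18 [589.47 259.98] F [-5.6  2.  13.8] M [0.31 0.79 0.05] 45.6
-35 -35.0 drop 6.26 [589.34 259.88] F [-5.2  2.8 13.8] M [ 0.25  0.84 -0.02] 45.1
-30 -30.0 drop 6.29 [589.34 259.72] F [-4.6  2.1 12.9] M [0.18 0.81 0.  ] 45.6
-25 -25.0 drop 6.29 [589.43 259.62] F [-4.8  1.  13.1] M [0.13 0.76 0.02] 45.2
-20 -20.0 drop 6.25 [589.55 259.47] F [-4.   0.8 12.2] M [0.14 0.75 0.04] 45.3
-17 -17.0 drop 6.27 [589.52 259.45] F [-3.1 -0.  12.9] M [0.13 0.73 0.06] 45.5
24.7333
```

Run:
```python
from h import *
cmd=np.load('cmd.npy'); R=down(np.radians(-17)); z=cmd[2]
for dz in (3,6,8,10,12,15,20):
    ctrl.move_l([cmd[0],cmd[1],z+dz],R,vel=40); s=sensors.read_state()
    print(dz,s['eef_pos'].round(2),s['force'].round(1),s['wrist_torque'].round(2),round(float(s['grip_width']),1))
    if s['force'][2]<-8: print('resists'); break
print(s['t']); shot('wrist','w_up')
```

```text
3 [589.52 259.38 107.68] [-3.3  1.7 11.1] [0.14 0.61 0.08] 45.3
6 [589.47 259.39 109.99] [-1.4  0.8  7.3] [ 0.18  0.37 -0.01] 45.6
8 [589.47 259.33 111.43] [-1.5  1.4  5.9] [ 0.24  0.23 -0.03] 45.5
10 [589.34 258.8  112.66] [1.  1.5 4.4] [ 0.21 -0.07 -0.04] 45.4
12 [588.7  258.21 113.8 ] [1.2 0.6 3. ] [ 0.13 -0.18  0.05] 45.3
15 [587.87 258.18 116.25] [0.3 0.7 0.2] [ 0.18  0.01 -0.04] 45.0
20 [588.56 258.17 122.15] [ 0.2 -0.7 -0.4] [ 0.11 -0.05 -0.02] 45.1
26.5083
```

View pics/w_up.png

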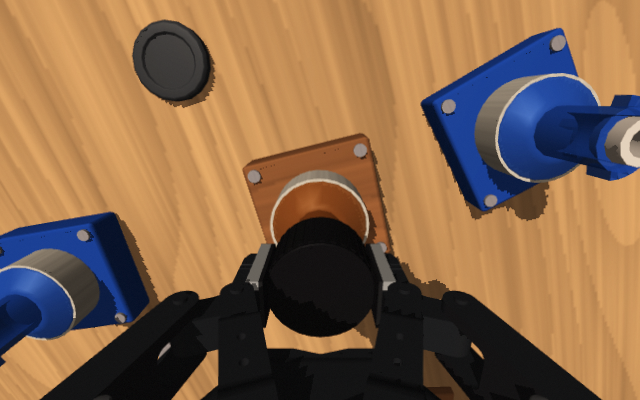

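The cap is off its lugs: force is near zero 11 mm above its locked height, and it is still square in the pads at (320,290). Lifting straight up.

Run:
```python
from h import *
cmd=np.load('cmd.npy'); R=down(np.radians(-17))
ctrl.move_l([cmd[0],cmd[1],165],R,vel=60); s=sensors.read_state(); print(s['eef_pos'].round(2),s['force'].round(1))
ctrl.move_l([cmd[0],cmd[1],200],R,vel=60); ctrl.hold(.4); s=sensors.read_state(); print(s['t'],s['eef_pos'].round(2),s['force'].round(1),s['eef_rot'].round(3),s['grip_width'])
shot('scene','s_end'); shot('wrist','w_end'); shot('top','t_end')
p,d,C=load('s_end','scene')
a=cv2.resize(p[100:220,350:470],None,fx=5,fy=5,interpolation=cv2.INTER_CUBIC)
cv2.imwrite('pics/z5.png',a[...,::-1])
p,d,C=load('t_end','top')
a=cv2.resize(p[90:290,130:530],None,fx=2,fy=2,interpolation=cv2.INTER_CUBIC)
cv2.imwrite('pics/z6.png',a[...,::-1])
```

```text
[588.2  258.28 164.64] [ 0.3 -0.2 -0.9]
28.5583 [588.41 258.34 199.69] [-0.3  0.5 -0.5] [[ 0.292  0.956 -0.001]
 [ 0.956 -0.292 -0.   ]
 [-0.    -0.    -1.   ]] 45.30972266030004
```

View pics/z5.png

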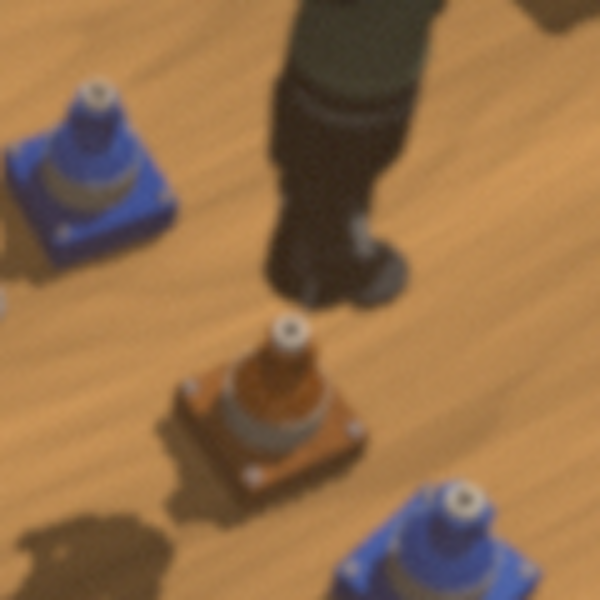

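View pics/z6.png

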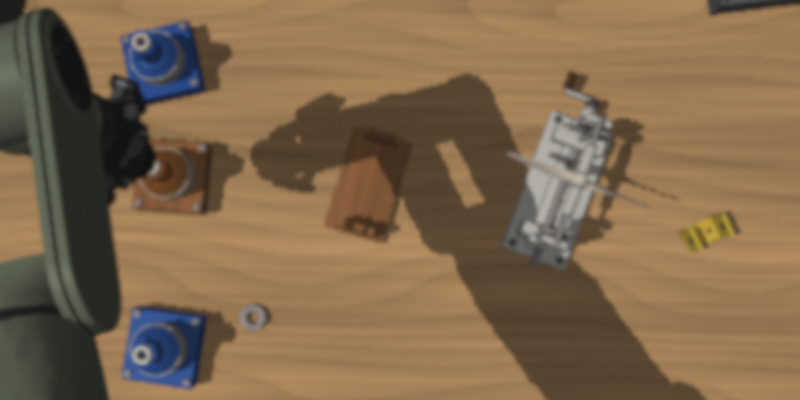

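View pics/w_end.png

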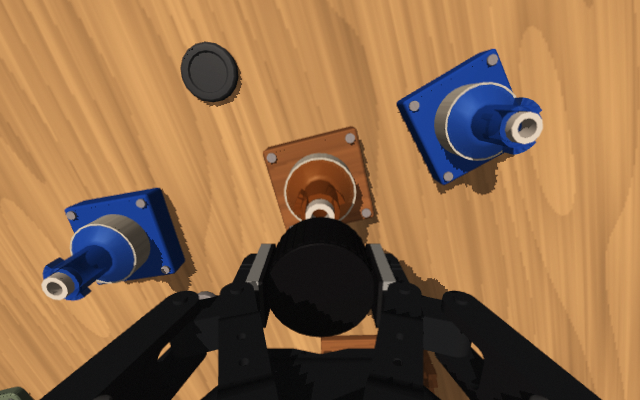

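The pictures show the mouth open at (290,330) in the scene crop and the cap held above it. In the top crop the prop still rests on the balancer at (570,175), and the neighbouring items haven't moved. Handing in.

Run:
```python
from h import *
s=sensors.read_state(); print(s['t'],np.abs(s['qvel']).max()); ctrl.finish_job()
```

```text
28.7083 0.0012759108254330061
the job is handed in; nothing more can be done
```

The propeller is on the balancer and the lacquer bottle is open, with the cap held still above it. I handed the job in at 28.7 s of the 69 s allowed.

- **Propeller:** I lifted it by the near nut, lowered the arbor onto the rollers until about 4 N of contact, and let go. The wrist-camera check put both ends level and within about 0.25 mm of the dip line. The propeller came out about 1.2 mm off midway by the arbor's ends, or up to 2 mm by the blades, and I left it there. The last overhead picture shows it still resting there.
- **Cap:** I pressed it about 6.2 mm at 13 N and turned it 63° counter-clockwise, then lifted it 88 mm. The force dropped to about zero once it came free. The last pictures show the mouth open and the cap gripped upright above it.
- **Brush:** by calculation its tip is about 43 mm above the mouth. No camera could see the brush itself, so this rests on the lift height and the open mouth.
- **Small disagreements:** the TCP drifted about 1 mm sideways during the twist with low forces. Depth readings ran about 1 mm high throughout.
- **Other items:** those visible in the last pictures looked undisturbed.

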